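# Pack the blue master-ring kit back into its wooden case

### The arm

A 6-joint arm with a two-finger parallel gripper is mounted at the origin on the work surface. World frame = base frame: x ahead of the robot, y to its left, z up, the work surface at z = 0. Lengths are in m, angles in rad, forces in N, time in s.
With the tool pointing down it reaches from about 0.25 to 0.775 m from the base axis. Payload 4 kg.
Tool frame: the origin (TCP) lies at the centre of the arm's flange, where the gripper is bolted on; the fingertips stand 199 mm ahead of it and the grasp point (between the pads) lies 180 mm ahead of it; z points along the fingers, y is the line along which they close (so a half turn about z gives the same grasp; the last joint's range is limited). The gripper opens to 94 mm and grips with 3 to 60 N. Pads are 16 mm wide; open, the fingers measure 119 mm over their backs; the gripper's body (75 mm by 177 mm) begins 78 mm behind the grasp point.
Start: joints at [1.199, 0.087, 1.371, -0, 1.684, -0.103], TCP at [0.146, 0.53, 0.405] pointing down, gripper open.
Joint ranges: [-3.1, 3.1], [-0.76, 2.03], [0.27, 2.55], [-1.08, 4.22], [0.17, 2.65], [-2.57, 2.57]. Speed limits (rad/s): [2.79, 2.79, 3.14, 3.14, 3.14, 3.14].

### API

Orientations are given as [roll, pitch, yaw] about the fixed x, y, z axes, in that order (R = Rz(yaw) Ry(pitch) Rx(roll)).
In Python, from bench import robot, eyes, models gives the robot as it stands.
- The arm moves only by the tool step_arm, never from a script. Its argument "commands" is a list that holds one entry, the list of rows, each a list of 7 numbers: the shift along the tool's x, y, z in mm, then the turn, a rotation vector about the tool's x, y, z in rad, then the finger opening in mm, from 0 to 94. In form: [[[tx, ty, tz, wx, wy, wz, gripper], ...]]. A call has 1 to 20 rows; each row shifts and turns the commanded pose from where the row before left it, along the tool's axes as they then stand; what a row does not reach is not made up. A row lasts 1/8 s, in which the tool goes at most 62.5 mm and 10.7 degrees, less where a joint would pass 70% of its speed; a pose out of reach is approached as far as the arm can. A call is refused whole if a number of a shift passes 62.5 or a number of a turn 0.188, either way. A call with a gripper value outside its range is refused whole. The fingers move at their own pace and stop on an object; the grip force is fixed at half the most. Time passes only in rows, so rows that do not move let the fingers close. It gives the time, the measured TCP pose, the force, the opening and the grip force at its end, in the units of the state.
- robot.get_obs(): the state, without advancing time (a new reading comes with each control period).
- eyes.snapshot(name): name is "scene" or "top" or "wrist"; returns a dict with "color" (480x640x3 uint8, red, green, blue), "camera_matrix" (3x3 intrinsics, pixels), "eye" and "rotation" of the camera in the world; the wrist camera has in their place "tool_from_camera" (4x4, takes a point from camera to tool coordinates, whose origin is the TCP and whose axes are the flange's). Camera axes: x right, y up, looking along -z (the intrinsics and any distortion apply to the point x, -y, -z); pixel columns grow to the right and rows downward; lengths in m; the calibration is good to about 2 mm. A picture is of the moment at which its call begins: read the wrist's pose just before it. There is no depth.
- robot.close_job(): hands the job in; it is judged then, once.
Trained networks look in a picture, given as the dict that the camera call returned (one of the last four; its "shot" number tells which), for a name from the list of things; names that differ only in an ending like _2 or _b are one class to them, and where a whole thing is asked for, a point or a joint stands for the part that bears it (a point fixed in the world has none). Each returns a list of dicts, best first, with "confidence" (0 to 1); they miss things now and then, are a little off and sometimes report something else, mostly with a low value. They report only what shows in the picture. A call takes as long as a camera call. They do not tell look-alikes from the thing itself.
- models.masks_of(picture, query): "mask" (480x640 bool, what is visible of it) and "xy" ([column, row] in pixels, amid what is visible of it).
- models.tip_of(picture, query): "xy" ([column, row] in pixels: a listed point, or the origin of a listed thing).
The state is a dict: "time": time; "joint_positions": joint angles; "qvel": joint speeds; "joint_torque": joint torques, N m; "tool_pos": TCP position; "ee_rot": TCP orientation; "wrist_force": force on the tool from outside, world axes, zero at the start; "wrist_torque": the same for the moment, N m; "width": finger opening in m; "finger_force": force on a finger pad.
Only numpy, scipy, OpenCV 4.12 (cv2) and the standard library are available. Lean on these libraries where they do the work, as an engineer would, in place of code of your own. Each camera call takes 0.05 s, during which the arm holds its last target. There are 200 camera calls.

### The job

The roundness check is finished: strip the fixture from the top down, one piece at a time (nut, then collar, then ring), and put the whole blue kit back in the wooden case: these three and the blue dome standard and blue plug that stand on the bench. Stand each piece upright and flat in its own pocket, the one whose floor shows its outline, setting it down without dropping it; the two bench pieces may go in at any time. Leave the orange pieces of the other kit where they stand.

Things in the scene. Friction and masses are not known exactly. Their poses are not given: they have to be found in the camera images.
- fixture: Fixed centring table: 140 mm square base, two micrometer heads low on its sides, black faceplate, 140 mm diameter, top at height 40 mm. In its middle a spigot (36 mm diameter, 8 mm high) and a smooth upright stud (12 mm diameter, tip at height 105 mm). At the start, loose on the stud from below: ring (on the faceplate), collar, nut. Origin: stud axis at bench height, z up. Stands left or right.
- case: Fixed open wooden case 162 (x) x 238 (y) x 45 mm; lid folded flat behind it, 34 mm high. Origin: centre of its underside without lid; +x to the lid, +y left. 2x3 pockets 72 mm square, floors at height 40 mm, edges 5 mm higher, dark outlines on floors. Pocket centres (x,y) mm: ring (38,76), collar (38,0), nut (38,-76), dome (-38,76), plug (-38,0); (-38,-76) holds foam, top at 48. Yaw within 15 deg.
- nut_mid (a point): Loose. Clamp nut: round black knurled nut with a blue ring on top, 32 mm diameter, 22 mm high, 15 mm through bore. Quick-release type, already released: it lifts straight up off the stud. The point is at its centre, half-way up; z along its axis, up.
- collar_mid (a point): Loose. Blue pressure collar: a thick washer of 46 mm diameter, 16 mm high, 15 mm bore. The point is at its centre, half-way up; z up.
- ring_mid (a point): Loose. Master ring: bright steel bearing ring with a blue band round its upper half, 52 mm outside diameter, 38 mm bore, 22 mm high. The point is on its axis, half-way up; z up.
- dome_mid (a point): Loose. Dome standard: blue round base of 44 mm diameter, 18 mm high, with a white half ball of 15 mm radius on top, 33 mm high in all. The point is on its axis, 16.5 mm above its underside; z up.
- plug_mid (a point): Loose. Setting plug: upright steel cylinder of 28 mm diameter, 40 mm high, its top 14 mm blue. The point is at its centre, half-way up; z up.
- ring_other_mid (a point): Loose look-alike, belongs to another kit: same ring but with an orange band. Point on its axis, half-way up (11 mm).
- dome_other_mid (a point): Loose look-alike, belongs to another kit: same dome standard but with an orange base. Point on its axis, half-way up (16.5 mm).
- plug_other_mid (a point): Loose look-alike, belongs to another kit: same plug but with an orange top. Point at its centre, half-way up (20 mm).
Things that resemble listed ones, but are neither listed nor needed, are in the scene too. What is shaped like the part that bears collar_mid but green or yellow is not meant.

How it is judged:
On the way, in this order (a step that is already met when the one before it is completed fails the run):
1. the nut is off the stud (60 mm to the side or more) while collar and ring are still seated (horizontal distance between nut_mid and fixture above 0.06 m and horizontal distance between each of collar_mid, ring_mid and fixture below 0.008 m and z of collar_mid in the frame of fixture below 0.074 m and z of ring_mid in the frame of fixture below 0.055 m), for 0.05 s.
2. then the collar is off (60 mm to the side or more) while the ring is still seated (horizontal distance between collar_mid and fixture above 0.06 m and horizontal distance between ring_mid and fixture below 0.008 m and z of ring_mid in the frame of fixture below 0.055 m), for 0.05 s.
3. then the ring is off the fixture (60 mm to the side or more) (horizontal distance between ring_mid and fixture above 0.06 m), for 0.05 s.
At the end, for the whole second after the job is handed in: Nut, collar, ring, dome and plug each stand upright (0.1 rad) on the floor of their own pocket (centre within 26 mm of the pocket's along each side, height within 3 mm), released and at rest; the orange ring, dome and plug are within 20 mm of where they started (x of ring_mid in the frame of case between 0.012 and 0.064 m and y of ring_mid in the frame of case between 0.05 and 0.102 m and z of ring_mid in the frame of case between 0.048 and 0.054 m and angle between each of ring_mid, collar_mid, nut_mid, dome_mid, plug_mid's own z axis and vertical below 0.1 rad and linear speed of each of ring, collar, nut, dome, plug below 0.02 m/s and angular speed of each of ring, collar, nut, dome, plug below 0.2 rad/s and x of collar_mid in the frame of case between 0.012 and 0.064 m and y of collar_mid in the frame of case between -0.026 and 0.026 m and z of collar_mid in the frame of case between 0.045 and 0.051 m and x of nut_mid in the frame of case between 0.012 and 0.064 m and y of nut_mid in the frame of case between -0.102 and -0.05 m and z of nut_mid in the frame of case between 0.048 and 0.054 m and x of dome_mid in the frame of case between -0.064 and -0.012 m and y of dome_mid in the frame of case between 0.05 and 0.102 m and z of dome_mid in the frame of case between 0.0535 and 0.0595 m and x of plug_mid in the frame of case between -0.064 and -0.012 m and y of plug_mid in the frame of case between -0.026 and 0.026 m and z of plug_mid in the frame of case between 0.057 and 0.063 m and distance of each of ring_other_mid, dome_other_mid, plug_other_mid from where it was at the start of the episode below 0.02 m); the robot touches nothing.
It fails at once if an orange piece was moved by more than 20 mm (distance of any of ring_other_mid, dome_other_mid, plug_other_mid from where it was at the start of the episode above 0.02 m).
It fails at once if a blue piece was dropped (falls free of the gripper faster than 0.7 m/s, a fall of about 25 mm) ((linear speed of ring above 0.7 m/s and contact force between ring and the fingers below 0.02 N) or (linear speed of collar above 0.7 m/s and contact force between collar and the fingers below 0.02 N) or (linear speed of nut above 0.7 m/s and contact force between nut and the fingers below 0.02 N) or (linear speed of dome above 0.7 m/s and contact force between dome and the fingers below 0.02 N) or (linear speed of plug above 0.7 m/s and contact force between plug and the fingers below 0.02 N)).
It also fails if it takes over 109 s, if anything falls off the work surface, if the arm or the gripper's body presses on something with over 40 N, if the wrist force passes 120 N, or if a joint passes its speed limit or range.

## Working session

There is one attempt and no reset: what is moved stays moved. The work goes in short steps, Python scripts to look and compute and a tool call to move; the robot and the scene stay as the last step left them, time stands still between calls to the robot, and variables do not carry over. Pictures are saved under pics/ and viewed, at most 14 in all, crops included, and the job is handed in when it is done.

Besides the shell and the picture viewer there is one more tool, called after "Emit:" as a command line: name --argument value ..., lists and objects as JSON in quotes. step_arm: Moves the arm, as the interface text tells. Its arguments: {"type":"object","properties":{"commands":{"type":"array"}},"required":["commands"]}

```bash
ls; mkdir -p pics; cat > h.py <<'E'
import numpy as np, cv2
from bench import robot, eyes, models
from scipy.spatial.transform import Rotation as R
def save(p,name): cv2.imwrite('pics/'+name+'.png',cv2.cvtColor(p['color'],cv2.COLOR_RGB2BGR))
def ray(p,xy,obs=None):
    K=np.array(p['camera_matrix']); d=np.linalg.inv(K)@[xy[0],xy[1],1]; d=np.array([d[0],-d[1],-d[2]])
    if 'eye' in p: return np.array(p['eye']),np.array(p['rotation'])@d
    T=np.array(p['tool_from_camera']); Rt=R.from_euler('xyz',obs['ee_rot']).as_matrix()
    return Rt@T[:3,3]+obs['tool_pos'],Rt@T[:3,:3]@d
def at(p,xy,z,obs=None):
    o,d=ray(p,xy,obs); return (o+d*(z-o[2])/d[2])
def proj(p,X,obs=None):
    if 'eye' in p: o,M=np.array(p['eye']),np.array(p['rotation'])
    else:
        T=np.array(p['tool_from_camera']); Rt=R.from_euler('xyz',obs['ee_rot']).as_matrix(); o=Rt@T[:3,3]+obs['tool_pos'];M=Rt@T[:3,:3]
    c=M.T@(np.array(X)-o); q=np.array(p['camera_matrix'])@[c[0],-c[1],-c[2]]; return q[:2]/q[2]
E
python3 - <<'E'
from h import *
o=robot.get_obs(); print({k:np.round(v,3) for k,v in o.items()})
for n in('scene','top'):
    p=eyes.snapshot(n); save(p,n+'0'); print(n,{k:np.round(v,3).tolist() for k,v in p.items() if k not in('color',)})
    for q in ['fixture','case','nut_mid','collar_mid','ring_mid','dome_mid','plug_mid']:
        for r in models.tip_of(p,q): print(q,np.round(r['xy']),round(r['confidence'],2))
E
```

```text
pics
{'time': np.float64(0.0), 'joint_positions': array([ 1.199,  0.088,  1.372, -0.   ,  1.684, -0.103]), 'qvel': array([-0.   ,  0.001, -0.001, -0.001,  0.001,  0.001]), 'joint_torque': array([-2.0000e-03, -3.4017e+01, -3.0243e+01,  7.2000e-02,  3.3000e-02,
       -0.0000e+00]), 'tool_pos': array([0.146, 0.53 , 0.404]), 'ee_rot': array([-3.139, -0.   ,  2.873]), 'wrist_force': array([-0.421, -0.098, -0.82 ]), 'wrist_torque': array([0.046, 0.033, 0.007]), 'finger_force': np.float64(0.0), 'width': np.float64(0.094)}
scene {'camera_matrix': [[617.902, 0.0, 310.984], [0.0, 617.902, 230.324], [0.0, 0.0, 1.0]], 'eye': [1.209, 0.561, 0.789], 'rotation': [0.876, -0.019, 2.225], 'shot': 1}
fixture [424. 276.] 0.64
fixture [415. 300.] 0.6
case [176. 190.] 0.56
collar_mid [383. 344.] 0.93
collar_mid [498. 317.] 0.88
collar_mid [424. 268.] 0.86
collar_mid [328. 311.] 0.72
collar_mid [444. 244.] 0.65
ring_mid [424. 279.] 0.85
ring_mid [257. 245.] 0.37
dome_mid [287. 270.] 0.63
plug_mid [256. 247.] 0.78
plug_mid [422. 263.] 0.3
top {'camera_matrix': [[547.048, 0.0, 316.916], [0.0, 547.048, 249.909], [0.0, 0.0, 1.0]], 'eye': [0.353, 0.039, 1.156], 'rotation': [0.147, 0.02, -1.544], 'shot': 2}
fixture [225. 267.] 0.86
case [492. 256.] 0.64
nut_mid [216. 260.] 0.59
collar_mid [162. 290.] 0.92
collar_mid [219. 207.] 0.86
collar_mid [277. 211.] 0.77
collar_mid [233. 341.] 0.76
collar_mid [214. 264.] 0.7
ring_mid [219. 264.] 0.68
dome_mid [323. 224.] 0.65
plug_mid [364. 231.] 0.7
```

```bash
sed -i "s/np.array(p\['rotation'\])/R.from_euler('xyz',p['rotation']).as_matrix()/" h.py; grep -n euler h.py | head -3
```

```text
7:    if 'eye' in p: return np.array(p['eye']),R.from_euler('xyz',p['rotation']).as_matrix()@d
8:    T=np.array(p['tool_from_camera']); Rt=R.from_euler('xyz',obs['ee_rot']).as_matrix()
13:    if 'eye' in p: o,M=np.array(p['eye']),R.from_euler('xyz',p['rotation']).as_matrix()
```

View pics/scene0.png

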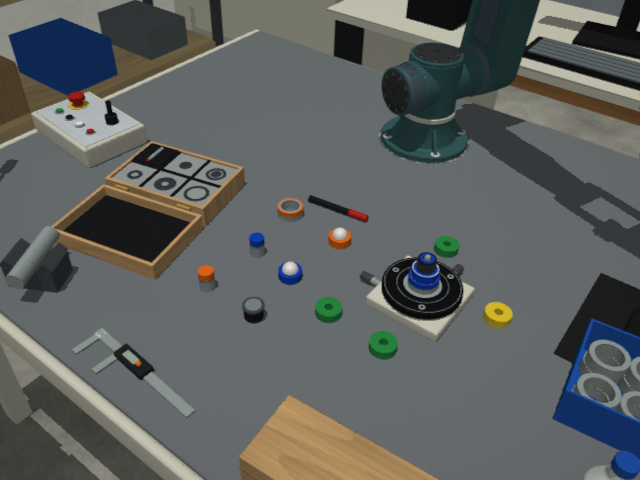

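View pics/top0.png

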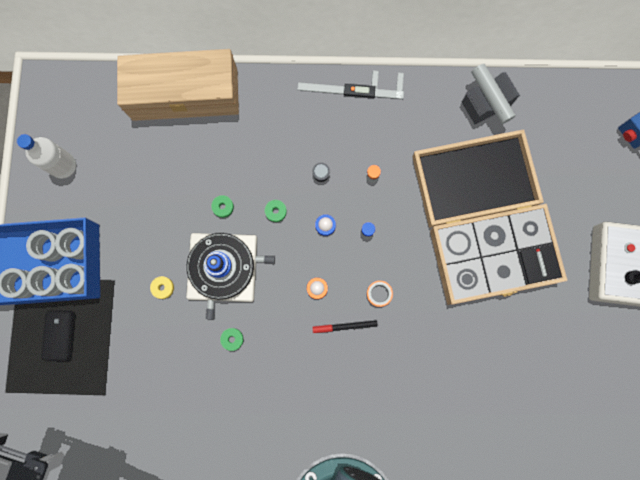

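```bash
python3 - <<'E'
from h import *
p=eyes.snapshot('top'); s=eyes.snapshot('scene')
hsv=cv2.cvtColor(p['color'],cv2.COLOR_RGB2HSV)
def blob(p,x,y,r,lo,hi):
    h=cv2.cvtColor(p['color'],cv2.COLOR_RGB2HSV)[y-r:y+r,x-r:x+r]; m=cv2.inRange(h,lo,hi); ys,xs=np.nonzero(m); return np.array([xs.mean()+x-r,ys.mean()+y-r]),len(xs)
B=((105,120,60),(130,255,255))
for n,(xt,yt),(xs,ys),z in [('plug',(368,230),(257,240),.033),('dome',(325,225),(290,272),.009)]:
    a,c=blob(p,xt,yt,14,*B); b,d=blob(s,xs,ys,16,*B)
    print(n,a,c,b,d,'top',at(p,a,z)[:2].round(4),'scene',at(s,b,z)[:2].round(4))
a,_=blob(p,214,262,12,*B);b,_=blob(s,427,258,9,*B); print('nut',a,at(p,a,.095),b)
print('fixture', at(p,(222,266),.04), at(s,(422,288),.04))
for n,xy in dict(ring=(458,243),collar=(495,236),nut=(531,229),dome=(466,278),plug=(504,271),foam=(541,263)).items(): print(n,at(p,xy,.04)[:2].round(4))
print('orange ring',at(p,(380,294),.011)[:2],'dome',at(p,(317,288),.01)[:2],'plug',at(p,(374,173),.03)[:2])
w=eyes.snapshot('wrist'); print(np.round(w['camera_matrix'],1),np.round(w['tool_from_camera'],3))
E
```

```text
plug [367.92198582 228.9929078 ] 141 [256.38829787 239.59574468] 188 top [ 0.5652 -0.0395] scene [ 0.5663 -0.0424]
dome [325.21290323 226.00645161] 155 [289.81338028 275.75704225] 284 top [0.5741 0.0498] scene [0.5835 0.0518]
nut [215.79473684 263.08947368] [0.4786017  0.26164414 0.095     ] [427.11428571 257.87619048]
fixture [0.47940416 0.26003852 0.04      ] [0.49080763 0.26750562 0.04      ]
ring [ 0.5389 -0.2242]
collar [ 0.5553 -0.3   ]
nut [ 0.5716 -0.3739]
dome [ 0.4671 -0.2396]
plug [ 0.4833 -0.3167]
foam [ 0.5016 -0.392 ]
orange ring [ 0.43209067 -0.06798875] dome [0.44135212 0.06376924] plug [ 0.68677335 -0.05095043]
[[352.3   0.  318.6]
 [  0.  352.3 236.2]
 [  0.    0.    1. ]] [[ 0.001  0.968  0.253  0.073]
 [ 1.    -0.    -0.    -0.   ]
 [-0.     0.253 -0.968  0.019]
 [ 0.     0.     0.     1.   ]]
```

Emit:
step_arm --commands '[[[0,0,0,0,0,-0.161,94],[0,0,0,0,0,-0.161,94],[0,0,0,0,0,-0.161,94],[-30,-37,0,0,0,0,94],[-30,-37,0,0,0,0,94],[-30,-37,0,0,0,0,94],[-30,-37,0,0,0,0,94],[-30,-37,0,0,0,0,94],[-30,-37,0,0,0,0,94],[-30,-37,0,0,0,0,94],[-30,-37,0,0,0,0,94],[-28,-37,0,0,0,0,94],[0,0,0,0,0,0,94],[0,0,0,0,0,0,94]]]'

```text
time: 2.7
tool_pos: [0.4785, 0.262, 0.4046]
ee_rot: [3.141, -0.001, -2.928]
wrist_force: [0.4, 0.4, -0.0]
width: 0.094
finger_force: 0.0
```

```bash
python3 - <<'E'
from h import *
o=robot.get_obs(); w=eyes.snapshot('wrist'); save(w,'w1')
print(o['tool_pos'],o['ee_rot'],o['joint_positions'].round(2),o['time'])
g=R.from_euler('xyz',o['ee_rot']).as_matrix()@[0,0,1]; print(g)
for q in ['fixture','nut_mid','collar_mid','ring_mid']:
    for r in models.tip_of(w,q): print(q,np.round(r['xy']),round(r['confidence'],2),at(w,r['xy'],{'fixture':0,'nut_mid':.089,'collar_mid':.07,'ring_mid':.051}[q],o).round(4))
h=cv2.cvtColor(w['color'],cv2.COLOR_RGB2HSV); m=cv2.inRange(h,(0,0,0),(180,255,45))
n,l,st,c=cv2.connectedComponentsWithStats(m)
for i in range(1,n):
    if st[i,4]>1500: print(st[i],c[i])
E
```

```text
[0.47847337 0.26202733 0.40459638] [ 3.14092781e+00 -6.01019080e-04 -2.92753461e+00] [ 0.4   0.08  1.38  0.    1.68 -1.39] 2.7
[-7.28531813e-04  5.21993576e-04 -9.99999598e-01]
nut_mid [320. 235.] 0.75 [0.4812 0.2639 0.089 ]
collar_mid [321. 230.] 0.94 [0.481  0.2645 0.07  ]
collar_mid [441. 203.] 0.94 [0.4338 0.3658 0.07  ]
collar_mid [302. 324.] 0.93 [0.5788 0.2667 0.07  ]
collar_mid [324.  64.] 0.55 [0.3436 0.2374 0.07  ]
collar_mid [109. 262.] 0.26 [0.5536 0.0758 0.07  ]
[  528     0   112   235 10748] [605.5073502  120.83020097]
[ 258  158  122   50 2408] [315.31229236 179.26702658]
[ 180  271   53   84 1765] [207.20963173 318.88385269]
[ 406  271   51   84 1708] [429.29449649 317.97189696]
[    0   318   640   162 31784] [216.63506796 434.29798012]
[  500   318   140   119 11486] [581.42982762 376.75404841]
```

View pics/w1.png

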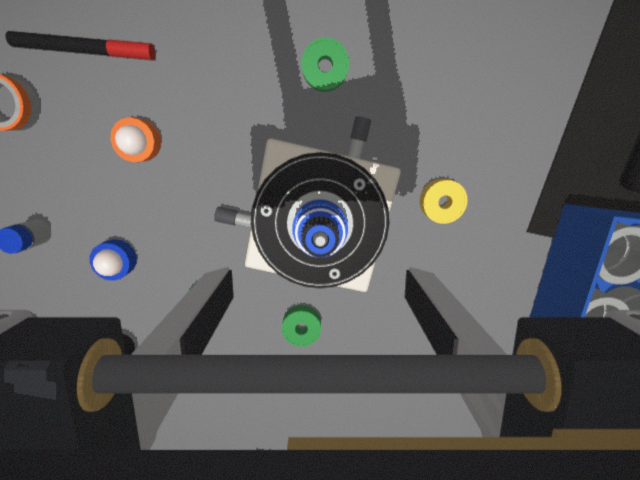

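```bash
python3 - <<'E'
from h import *
o=robot.get_obs(); w=eyes.snapshot('wrist')
h=cv2.cvtColor(w['color'],cv2.COLOR_RGB2HSV)
m=cv2.inRange(h,(100,130,50),(130,255,255)); m[:225]=0;m[258:]=0;m[:,:300]=0;m[:,342:]=0
c=max(cv2.findContours(m,cv2.RETR_EXTERNAL,cv2.CHAIN_APPROX_NONE)[0],key=len); e=cv2.fitEllipse(c); print(e, at(w,e[0],.1,o))
# stud tip: non-blue inside nut ring
b=cv2.inRange(h,(100,130,50),(130,255,255))==0; ys,xs=np.mgrid[:480,:640]; k=b&(np.hypot(xs-e[0][0],ys-e[0][1])<10)
t=[xs[k].mean(),ys[k].mean()]; print(t,k.sum(),at(w,t,.104,o))
for r in models.masks_of(w,'fixture')[:2]: print('fix',r['xy'],r['confidence'],r['mask'].sum())
p=eyes.snapshot('top'); s=eyes.snapshot('scene')
E
```

```text
((319.188232421875, 239.2020721435547), (28.724720001220703, 29.620071411132812), 88.53919982910156) [0.4820189  0.26392436 0.1       ]
[np.float64(319.22748815165875), np.float64(239.04265402843603)] 211 [0.48082109 0.26368394 0.104     ]
fix [313.5, 199.6] 0.97 16695
```

```bash
python3 - <<'E'
import cv2
i=cv2.imread('pics/w1.png')[190:300,250:390]; cv2.imwrite('pics/w1c.png',cv2.resize(i,None,fx=5,fy=5,interpolation=cv2.INTER_CUBIC))
E
```

```text
(no output)
```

View pics/w1c.png

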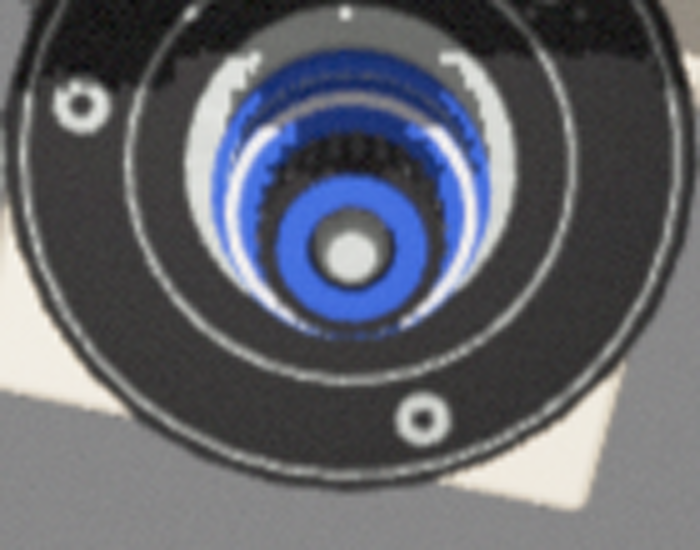

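Emit:
step_arm --commands '[[[-4,1,0,0,0,0,60],[0,0,40,0,0,0,60],[0,0,40,0,0,0,60],[0,0,25,0,0,0,60],[0,0,15,0,0,0,60],[0,0,0,0,0,0,60],[0,0,0,0,0,0,34],[0,0,0,0,0,0,20],[0,0,0,0,0,0,20],[0,0,0,0,0,0,20],[0,0,0,0,0,0,20]]]'

```text
time: 4.53
tool_pos: [0.4826, 0.2638, 0.2857]
ee_rot: [3.141, 0.002, -2.927]
wrist_force: [-0.1, -0.3, 3.6]
width: 0.0311
finger_force: 30.0
```

Emit:
step_arm --commands '[[[0,0,-10,0,0,0,20],[0,0,-25,0,0,0,20],[0,0,-40,0,0,0,20],[0,0,-40,0,0,0,20],[6.5,-40,-5,0,0,0,20],[6.5,-40,0,0,0,0,20],[6.5,-45,0,0,0,0,20],[6.5,-45,0,0,0,0,20],[6.5,-45,0,0,0,0,20],[6.5,-45,0,0,0,0,20],[6.5,-45,0,0,0,0,20],[6.5,-45,0,0,0,0,20],[6.5,-45,0,0,0,0,20],[6.5,-45,0,0,0,0,20],[6.5,-45,0,0,0,0,20],[6.5,-40,0,0,0,0,20],[6.5,-40,0,0,0,0,20],[0,0,0,0,0,0,20],[0,0,0,0,0,0,20]]]'

```text
time: 6.9
tool_pos: [0.5199, -0.306, 0.4044]
ee_rot: [3.14, -0.0, -2.927]
wrist_force: [0.1, -0.4, -1.9]
width: 0.0309
finger_force: 30.0
```

```bash
python3 - <<'E'
from h import *
o=robot.get_obs(); w=eyes.snapshot('wrist'); save(w,'w2')
print(o['tool_pos'],o['ee_rot'],o['width'],o['finger_force'],o['joint_positions'].round(2))
yaw=.213;c=np.array([.5196,-.3077])
i=w['color'].copy()
for n,q in dict(ring=(38,76),collar=(38,0),nut=(38,-76),dome=(-38,76),plug=(-38,0),foam=(-38,-76)).items():
    X=c+R.from_euler('z',yaw).as_matrix()[:2,:2]@(np.array(q)/1000); u=proj(w,[*X,.04],o); print(n,X.round(4),u.round(1)); cv2.drawMarker(i,tuple(int(v) for v in u.round()),(255,0,255),0,10,1)
cv2.imwrite('pics/w2m.png',i[:,:,::-1])
E
```

```text
[ 0.51990999 -0.30604416  0.40439845] [ 3.14017822e+00 -3.58432092e-04 -2.92738713e+00] 0.030931601891630033 29.999599093571305 [-0.63  0.21  1.24  0.    1.7  -2.41]
ring [ 0.5407 -0.2254] [390.6 255.4]
collar [ 0.5567 -0.2997] [316.7 255.4]
nut [ 0.5728 -0.3739] [242.8 255.3]
dome [ 0.4664 -0.2415] [394.8 181.1]
plug [ 0.4825 -0.3157] [316.8 180.9]
foam [ 0.4985 -0.39  ] [238.7 180.8]
```

View pics/w2m.png

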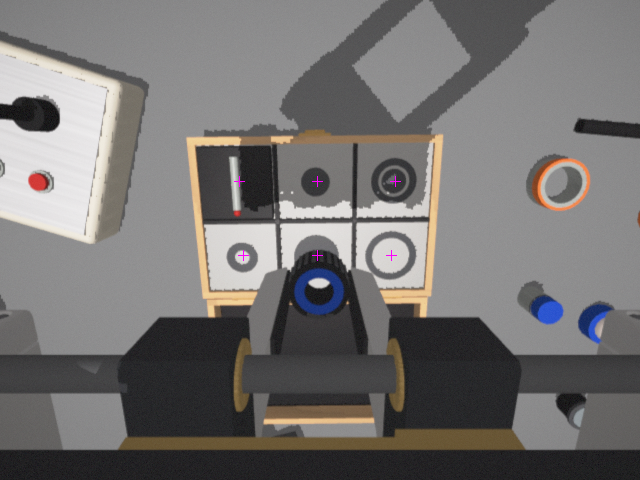

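Emit:
step_arm --commands '[[[-18.5,-38.5,0,0,0,0,20],[-18.5,-38.5,0,0,0,0,20],[0,0,40,0,0,0,20],[0,0,40,0,0,0,20],[0,0,40,0,0,0,20],[0,0,20,0,0,0,20],[0,0,8,0,0,0,20],[0,0,4,0,0,0,20],[0,0,3,0,0,0,20],[0,0,0,0,0,0,20],[0,0,0,0,0,0,20]]]'

```text
time: 8.32
tool_pos: [0.5726, -0.3739, 0.2505]
ee_rot: [-3.141, 0.001, -2.928]
wrist_force: [-0.3, -0.1, -1.0]
width: 0.031
finger_force: 30.0
```

Emit:
step_arm --commands '[[[0,0,2,0,0,0,20],[0,0,0.5,0,0,0,20],[0,0,0,0,0,0,20],[0,0,0,0,0,0,44],[0,0,0,0,0,0,44],[0,0,0,0,0,0,44],[0,0,0,0,0,0,44],[0,0,-10,0,0,0,44],[0,0,-30,0,0,0,44],[0,0,-40,0,0,0,44],[0,0,-40,0,0,0,44],[0,0,-40,0,0,0,44],[0,0,0,0,0,0,60],[0,0,0,0,0,0,60]]]'

```text
time: 10.07
tool_pos: [0.5724, -0.3737, 0.4066]
ee_rot: [3.141, -0.0, -2.927]
wrist_force: [-0.7, -0.7, -0.1]
width: 0.0589
finger_force: 0.0
```

```bash
python3 - <<'E'
from h import *
o=robot.get_obs(); w=eyes.snapshot('wrist'); print(o['tool_pos'])
for r in models.tip_of(w,'nut_mid')[:2]: print(r['xy'],r['confidence'],at(w,r['xy'],.051,o).round(4))
h=cv2.cvtColor(w['color'],cv2.COLOR_RGB2HSV); m=cv2.inRange(h,(105,130,50),(130,255,255))
n,l,st,c=cv2.connectedComponentsWithStats(m)
for i in range(1,n):
    if st[i,4]>100: print(st[i],c[i],at(w,c[i],.062,o).round(4))
i=w['color'].copy(); cv2.imwrite('pics/w3.png',i[100:400,150:550,::-1])
E
```

```text
[ 0.57237876 -0.37369603  0.40660261]
[316.6, 219.7] 0.62 [ 0.5709 -0.376   0.051 ]
[305 210  27  27 398] [318.08542714 223.72361809] [ 0.5721 -0.3743  0.062 ]
[607 264  33  28 717] [623.41841004 277.27336123] [ 0.5608 -0.0684  0.062 ]
[ 41 324  49  31 476] [ 60.99159664 340.29621849] [ 0.7494 -0.6079  0.062 ]
```

View pics/w3.png

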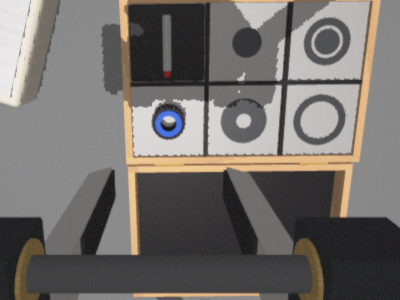

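Emit:
step_arm --commands '[[[-3,42,0,0,0,0,70],[-3,42,0,0,0,0,70],[-3,43,0,0,0,0,70],[-3,43,0,0,0,0,70],[-3,43,0,0,0,0,70],[-3,43,0,0,0,0,70],[-3,43,0,0,0,0,70],[-3,43,0,0,0,0,70],[-3,43,0,0,0,0,70],[-3,43,0,0,0,0,70],[-3,43,0,0,0,0,70],[-3,43,0,0,0,0,70],[-3,43,0,0,0,0,70],[-4,43,0,0,0,0,70],[-4,42,0,0,0,0,70],[0,0,0,0,0,0,70],[0,0,0,0,0,0,70]]]'

```text
time: 12.3
tool_pos: [0.4819, 0.2632, 0.4058]
ee_rot: [-3.141, -0.002, -2.927]
wrist_force: [0.1, -0.0, -0.4]
width: 0.07
finger_force: 0.0
```

```bash
python3 - <<'E'
from h import *
o=robot.get_obs(); w=eyes.snapshot('wrist'); save(w,'w4'); print(o['tool_pos'])
for q,z in (('collar_mid',.07),('ring_mid',.051)):
  for r in models.tip_of(w,q)[:3]: print(q,r['xy'],r['confidence'],at(w,r['xy'],z,o).round(4))
print(proj(w,[.482,.2638,.105],o),proj(w,[.482,.2638,.078],o),proj(w,[.482,.2638,.04],o))
i=w['color'][190:300,250:390]; cv2.imwrite('pics/w4c.png',cv2.resize(i,None,fx=5,fy=5,interpolation=cv2.INTER_CUBIC)[:,:,::-1])
E
```

```text
[0.48189744 0.26323802 0.40582924]
collar_mid [299.3, 323.7] 0.87 [0.5825 0.265  0.07  ]
collar_mid [203.9, 295.7] 0.85 [0.5728 0.1683 0.07  ]
collar_mid [323.4, 228.3] 0.83 [0.4823 0.2673 0.07  ]
[319.90901948 236.76404589] [319.81907513 229.21078571] [319.71495444 220.46703935]
```

View pics/w4c.png

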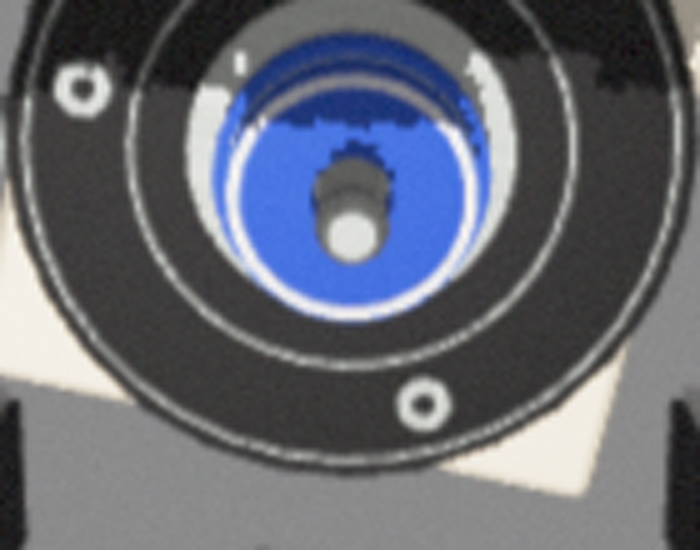

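Emit:
step_arm --commands '[[[0,0.6,40,0,0,0,70],[0,0,40,0,0,0,70],[0,0,35,0,0,0,70],[0,0,15,0,0,0,70],[0,0,7,0,0,0,70],[0,0,0,0,0,0,70],[0,0,0,0,0,0,50],[0,0,0,0,0,0,40],[0,0,0,0,0,0,34],[0,0,0,0,0,0,34],[0,0,0,0,0,0,34]]]'

```text
time: 13.82
tool_pos: [0.482, 0.2643, 0.271]
ee_rot: [3.141, 0.001, -2.927]
wrist_force: [-0.4, -0.1, 3.3]
width: 0.0445
finger_force: 30.0
```

Emit:
step_arm --commands '[[[0,0,-8,0,0,0,34],[0,0,-22,0,0,0,34],[0,0,-40,0,0,0,34],[0,0,-40,0,0,0,34],[3.5,-42,0,0,0,0,34],[3.5,-43,0,0,0,0,34],[3.5,-44,0,0,0,0,34],[3.5,-44,0,0,0,0,34],[3.5,-44,0,0,0,0,34],[3.5,-44,0,0,0,0,34],[3.5,-44,0,0,0,0,34],[3.5,-44,0,0,0,0,34],[3.5,-44,0,0,0,0,34],[3.5,-44,0,0,0,0,34],[3.5,-44,0,0,0,0,34],[4,-43,0,0,0,0,34],[4,-42,0,0,0,0,34],[0,0,0,0,0,0,34]]]'

```text
time: 16.08
tool_pos: [0.5564, -0.3015, 0.3789]
ee_rot: [3.141, -0.002, -2.931]
wrist_force: [-1.3, 0.3, -1.0]
width: 0.0445
finger_force: 30.0
```

Emit:
step_arm --commands '[[[0,1.5,40,0,0,0,34],[0,0,40,0,0,0,34],[0,0,30,0,0,0,34],[0,0,10,0,0,0,34],[0,0,5,0,0,0,34],[0,0,2,0,0,0,34],[0,0,0,0,0,0,34],[0,0,0,0,0,0,34]]]'

```text
time: 17.08
tool_pos: [0.5566, -0.2975, 0.2543]
ee_rot: [-3.14, 0.001, -2.927]
wrist_force: [-0.0, -0.9, -0.9]
width: 0.0444
finger_force: 30.0
```

Emit:
step_arm --commands '[[[0,-2,3,0,0,0,34],[0,0,1,0,0,0,34],[0,0,0,0,0,0,34],[0,0,0,0,0,0,34]]]'

```text
time: 17.58
tool_pos: [0.5568, -0.2993, 0.2491]
ee_rot: [3.141, -0.0, -2.927]
wrist_force: [-0.8, -0.1, -0.8]
width: 0.0446
finger_force: 30.0
```

Emit:
step_arm --commands '[[[0,0,0.5,0,0,0,34],[0,0,0,0,0,0,54],[0,0,0,0,0,0,54],[0,0,0,0,0,0,54],[0,0,0,0,0,0,54],[0,0,-10,0,0,0,54],[0,0,-30,0,0,0,54],[0,0,-40,0,0,0,54],[0,0,-40,0,0,0,54],[0,0,-35,0,0,0,60],[0,0,0,0,0,0,75]]]'

```text
time: 18.95
tool_pos: [0.5569, -0.2994, 0.4088]
ee_rot: [-3.135, 0.006, -2.927]
wrist_force: [0.3, 1.1, 0.1]
width: 0.0667
finger_force: 0.0
```

```bash
python3 - <<'E'
from h import *
o=robot.get_obs(); w=eyes.snapshot('wrist'); save(w,'w5'); print(o['tool_pos'],o['width'])
for r in models.tip_of(w,'collar_mid')[:2]: print(r['xy'],r['confidence'],at(w,r['xy'],.048,o).round(4))
cv2.imwrite('pics/w5c.png',w['color'][100:400,100:550,::-1])
E
```

```text
[ 0.55692748 -0.2993661   0.40875488] 0.06673541800954816
```

View pics/w5c.png

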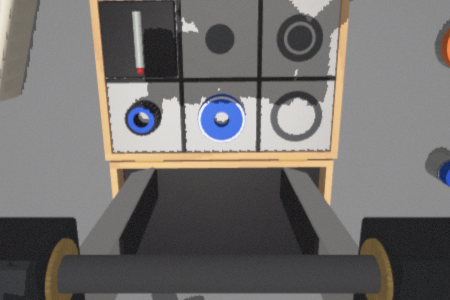

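Emit:
step_arm --commands '[[[-3.5,42,0,0,0,0,76],[-3.5,43,0,0,0,0,76],[-3.5,44,0,0,0,0,76],[-3.5,44,0,0,0,0,76],[-3.5,44,0,0,0,0,76],[-3.5,44,0,0,0,0,76],[-3.5,44,0,0,0,0,76],[-3.5,44,0,0,0,0,76],[-3.5,44,0,0,0,0,76],[-3.5,44,0,0,0,0,76],[-3.5,44,0,0,0,0,76],[-4,43,0,0,0,0,76],[-4,42,0,0,0,0,76],[0,0,0,0,0,0,76],[0,0,0,0,0,0,76]]]'

```text
time: 20.92
tool_pos: [0.4818, 0.2633, 0.4018]
ee_rot: [-3.14, -0.003, -2.927]
wrist_force: [0.1, 0.1, 0.8]
width: 0.076
finger_force: 0.0
```

```bash
python3 - <<'E'
from h import *
o=robot.get_obs(); w=eyes.snapshot('wrist'); save(w,'w6'); print(o['tool_pos'])
for r in models.tip_of(w,'ring_mid')[:2]: print(r['xy'],r['confidence'],at(w,r['xy'],.051,o).round(4))
h=cv2.cvtColor(w['color'],cv2.COLOR_RGB2HSV); m=cv2.inRange(h,(105,120,50),(130,255,255)); m[:, :250]=0; m[:,390:]=0; m[290:]=0
c=max(cv2.findContours(m,cv2.RETR_EXTERNAL,cv2.CHAIN_APPROX_NONE)[0],key=len); e=cv2.minEnclosingCircle(c); print(e,at(w,e[0],.06,o),proj(w,[.482,.2638,.062],o))
E
```

```text
[0.48181915 0.26332982 0.40177428]
[320.6, 224.7] 0.88 [0.4824 0.2648 0.051 ]
((320.0355224609375, 225.86395263671875), 28.342870712280273) [0.48165953 0.26402212 0.06      ] [319.73225129 226.63533047]
```

Emit:
step_arm --commands '[[[0,0.6,40,0,0,0,76],[0,0,40,0,0,0,76],[0,0,40,0,0,0,76],[0,0,20,0,0,0,76],[0,0,10,0,0,0,76],[0,0,4,0,0,0,76],[0,0,0,0,0,0,76],[0,0,0,0,0,0,60],[0,0,0,0,0,0,50],[0,0,0,0,0,0,44],[0,0,0,0,0,0,44],[0,0,0,0,0,0,44]]]'

```text
time: 22.52
tool_pos: [0.4819, 0.2643, 0.2502]
ee_rot: [3.141, 0.001, -2.927]
wrist_force: [-0.5, -0.1, 2.2]
width: 0.0505
finger_force: 30.0
```

Emit:
step_arm --commands '[[[0,0,-8,0,0,0,44],[0,0,-22,0,0,0,44],[0,0,-40,0,0,0,44],[0,0,-40,0,0,0,44],[4,-40,-10,0,0,0,44],[4,-41,0,0,0,0,44],[4,-41,0,0,0,0,44],[4,-41,0,0,0,0,44],[4,-41,0,0,0,0,44],[4,-41,0,0,0,0,44],[4,-41,0,0,0,0,44],[4,-41,0,0,0,0,44],[4,-41,0,0,0,0,44],[4,-41,0,0,0,0,44],[3,-41,0,0,0,0,44],[3,-41,0,0,0,0,44],[0,0,0,0,0,0,44],[0,0,0,0,0,0,44]]]'

```text
time: 24.78
tool_pos: [0.5411, -0.2251, 0.3692]
ee_rot: [3.14, -0.001, -2.928]
wrist_force: [-0.3, 0.7, -1.5]
width: 0.051
finger_force: 30.0
```

Down to about 0.252 first.

Emit:
step_arm --commands '[[[0,0,40,0,0,0,44],[0,0,40,0,0,0,44],[0,0,22,0,0,0,44],[0,0,9,0,0,0,44],[0,0,4,0,0,0,44],[0,0,2,0,0,0,44],[0,0,0,0,0,0,44],[0,0,0,0,0,0,44]]]'

```text
time: 25.78
tool_pos: [0.5414, -0.2254, 0.2535]
ee_rot: [-3.141, 0.001, -2.927]
wrist_force: [-0.7, -0.2, -1.9]
width: 0.0509
finger_force: 30.0
```

Emit:
step_arm --commands '[[[0,0,2,0,0,0,44],[0,0,1,0,0,0,44],[0,0,0,0,0,0,44],[0,0,0,0,0,0,58],[0,0,0,0,0,0,58],[0,0,0,0,0,0,58],[0,0,0,0,0,0,58],[0,0,-10,0,0,0,58],[0,0,-30,0,0,0,58],[0,0,-40,0,0,0,58],[0,0,-40,0,0,0,58],[0,0,-30,0,0,0,60],[-16,44,0,0,0,0,66],[-16,44,0,0,0,0,66],[-16,44,0,0,0,0,66],[-15,43,0,0,0,0,66],[0,0,0,0,0,0,66],[0,0,0,0,0,0,66]]]'

```text
time: 28.02
tool_pos: [0.5655, -0.0412, 0.4002]
ee_rot: [-3.141, 0.001, -2.927]
wrist_force: [0.5, -0.7, 0.0]
width: 0.0661
finger_force: 0.0
```

```bash
python3 - <<'E'
from h import *
o=robot.get_obs(); w=eyes.snapshot('wrist'); save(w,'w7'); print(o['tool_pos'],o['ee_rot'])
for q,z in (('plug_mid',.02),('dome_mid',.0165),('ring_mid',.051)):
  for r in models.tip_of(w,q)[:5]: print(q,r['xy'],r['confidence'],at(w,r['xy'],z,o).round(4))
h=cv2.cvtColor(w['color'],cv2.COLOR_RGB2HSV); m=cv2.inRange(h,(105,120,50),(130,255,255))
n,l,st,c=cv2.connectedComponentsWithStats(m)
for i in range(1,n):
    if st[i,4]>100: print(st[i],c[i],at(w,c[i],.033,o).round(4))
E
```

```text
[ 0.56550351 -0.04122229  0.40023217] [-3.14063830e+00  5.14911226e-04 -2.92727738e+00]
plug_mid [317.2, 215.3] 0.69 [ 0.5648 -0.0434  0.02  ]
ring_mid [128.6, 151.6] 0.76 [ 0.5377 -0.2252  0.051 ]
ring_mid [73.4, 114.3] 0.51 [ 0.5157 -0.2758  0.051 ]
[ 90 125  66  61 800] [128.14625 153.6475 ] [ 0.5421 -0.2347  0.033 ]
[ 45 129  33  50 504] [ 66.53571429 152.77579365] [ 0.5539 -0.2927  0.033 ]
[  18  132   45   46 1568] [ 39.84757653 154.15497449] [ 0.5607 -0.3178  0.033 ]
[306 206  27  29 635] [318.89133858 219.92125984] [ 0.5666 -0.0413  0.033 ]
[377 222  42  42 748] [395.90909091 240.44919786] [0.5707 0.0405 0.033 ]
```

View pics/w7.png

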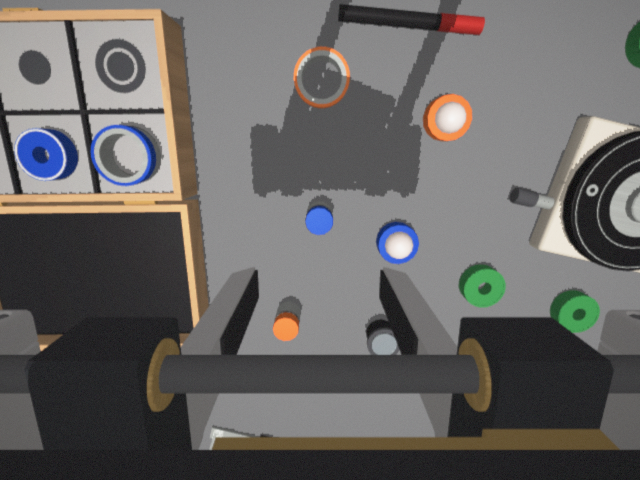

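```bash
python3 - <<'E'
from h import *
i=cv2.imread('pics/w7.png')[190:280,290:430]; cv2.imwrite('pics/w7c.png',cv2.resize(i,None,fx=5,fy=5,interpolation=cv2.INTER_CUBIC))
E
```

```text
(no output)
```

View pics/w7c.png

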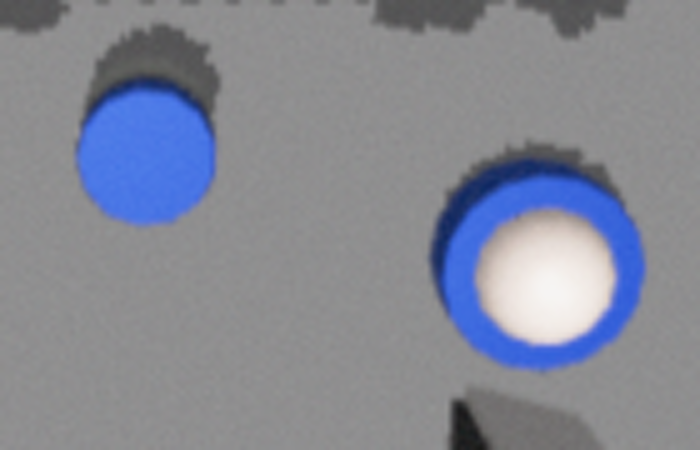

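The plugs are blue at (319,218), orange at (286,326), with a grey-topped one at (383,340). The domes are blue at (398,242) and orange at (448,118). The crop confirms that the blue-topped plug and the blue-based dome are the ones to take.

```bash
python3 - <<'E'
from h import *
o=robot.get_obs(); w=eyes.snapshot('wrist'); print(o['tool_pos'])
P=at(w,(319,220.6),.04,o);D=at(w,(398.2,243.8),.018,o); print(P.round(4),D.round(4))
Rt=R.from_euler('xyz',o['ee_rot']).as_matrix()
f=lambda a,b:(1000*Rt.T@(np.r_[b[:2],0]-np.r_[a[:2],0])).round(1)
pp=(.4825,-.3157);dp=(.4664,-.2415)
print('to plug',f(o['tool_pos'],P),'plug->pocket',f(P,pp),'pocket->dome',f(pp,D),'dome->pocket',f(D,dp))
E
```

```text
[ 0.56550099 -0.04216072  0.39972856]
[ 0.5654 -0.0421  0.04  ] [0.5769 0.0472 0.018 ]
to plug [ 0.1  0.1 -0. ] plug->pocket [ 138.7 -250.     0. ] pocket->dome [-1.688e+02  3.349e+02 -1.000e-01] dome->pocket [ 168.9 -259.     0. ]
```

Emit:
step_arm --commands '[[[0,0,40,0,0,0,60],[0,0,40,0,0,0,60],[0,0,40,0,0,0,60],[0,0,40,0,0,0,60],[0,0,20,0,0,0,60],[0,0,8,0,0,0,60],[0,0,0,0,0,0,60],[0,0,0,0,0,0,40],[0,0,0,0,0,0,25],[0,0,0,0,0,0,20],[0,0,0,0,0,0,20],[0,0,0,0,0,0,20]]]'

```text
time: 29.78
tool_pos: [0.5657, -0.041, 0.2122]
ee_rot: [-3.141, 0.001, -2.927]
wrist_force: [0.0, 0.1, 2.1]
width: 0.0272
finger_force: 30.0
```

Emit:
step_arm --commands '[[[0,0,-10,0,0,0,20],[0,0,-40,0,0,0,20],[0,0,-40,0,0,0,20],[0,0,-40,0,0,0,20],[19.8,-35.7,0,0,0,0,20],[19.8,-35.7,0,0,0,0,20],[19.8,-35.7,0,0,0,0,20],[19.8,-35.7,0,0,0,0,20],[19.8,-35.7,0,0,0,0,20],[19.8,-35.7,0,0,0,0,20],[19.8,-35.7,0,0,0,0,20],[0,0,0,0,0,0,20],[0,0,30,0,0,0,20],[0,0,30,0,0,0,20],[0,0,18,0,0,0,20],[0,0,6,0,0,0,20],[0,0,3,0,0,0,20],[0,0,0,0,0,0,20],[0,0,0,0,0,0,20]]]'

```text
time: 32.15
tool_pos: [0.4835, -0.3148, 0.2557]
ee_rot: [-3.14, 0.001, -2.927]
wrist_force: [-0.0, 0.2, -1.7]
width: 0.0274
finger_force: 30.0
```

Emit:
step_arm --commands '[[[0,0,2.5,0,0,0,20],[0,0,1,0,0,0,20],[0,0,0,0,0,0,20],[0,0,0,0,0,0,40],[0,0,0,0,0,0,40],[0,0,0,0,0,0,40],[0,0,0,0,0,0,40],[0,0,-10,0,0,0,40],[0,0,-40,0,0,0,40],[0,0,-45,0,0,0,40],[0,0,-50,0,0,0,50],[-21,42,0,0,0,0,66],[-21,42,0,0,0,0,66],[-21,42,0,0,0,0,66],[-21,42,0,0,0,0,66],[-21,42,0,0,0,0,66],[-21,42,0,0,0,0,66],[-21,42,0,0,0,0,66],[-21,42,0,0,0,0,66],[0,0,0,0,0,0,66]]]'

```text
time: 34.65
tool_pos: [0.5762, 0.0522, 0.3968]
ee_rot: [3.141, 0.001, -2.923]
wrist_force: [0.6, -0.7, 1.0]
width: 0.0662
finger_force: 0.0
```

```bash
python3 - <<'E'
from h import *
o=robot.get_obs(); w=eyes.snapshot('wrist'); save(w,'w8'); print(o['tool_pos'],o['ee_rot'],o['width'])
h=cv2.cvtColor(w['color'],cv2.COLOR_RGB2HSV); m=cv2.inRange(h,(108,120,50),(130,255,255)); m[:,:260]=0;m[:,380:]=0;m[:170]=0;m[280:]=0
c=max(cv2.findContours(m,cv2.RETR_EXTERNAL,cv2.CHAIN_APPROX_NONE)[0],key=len); e=cv2.minEnclosingCircle(c); D=at(w,e[0],.014,o); print(e,D)
Rt=R.from_euler('xyz',o['ee_rot']).as_matrix(); print((1000*Rt.T@(np.r_[D[:2],0]-np.r_[o['tool_pos'][:2],0])).round(1))
cv2.imwrite('pics/w8c.png',cv2.resize(w['color'][170:310,220:420,::-1],None,fx=2,fy=2))
E
```

```text
[0.57617853 0.052234   0.39675211] [ 3.14112077e+00  9.22129202e-04 -2.92257880e+00] 0.0661688743834221
((314.30645751953125, 215.69354248046875), 21.373746871948242) [0.57713094 0.04780203 0.014     ]
[ 0.  -4.5 -0. ]
```

Emit:
step_arm --commands '[[[0,0,0,0,0,0,66],[0,0,0,0,0,0,66]]]'

```text
time: 34.95
tool_pos: [0.5758, 0.0482, 0.3964]
ee_rot: [-3.141, 0.0, -2.929]
wrist_force: [0.4, -0.2, -0.1]
width: 0.0663
finger_force: 0.0
```

```bash
python3 - <<'E'
from h import *
o=robot.get_obs(); w=eyes.snapshot('wrist'); save(w,'w9'); print(o['tool_pos'],o['ee_rot'],o['width'])
h=cv2.cvtColor(w['color'],cv2.COLOR_RGB2HSV); m=cv2.inRange(h,(108,120,50),(130,255,255)); m[:,:260]=0;m[:,380:]=0;m[:170]=0;m[280:]=0
c=max(cv2.findContours(m,cv2.RETR_EXTERNAL,cv2.CHAIN_APPROX_NONE)[0],key=len); e=cv2.minEnclosingCircle(c); D=at(w,e[0],.014,o); print(e,D)
Rt=R.from_euler('xyz',o['ee_rot']).as_matrix(); print((1000*Rt.T@(np.r_[D[:2],0]-np.r_[o['tool_pos'][:2],0])).round(1))
E
```

```text
[0.57584956 0.04817883 0.39643908] [-3.14132958e+00  2.07340685e-04 -2.92933582e+00] 0.06631786450004658
((318.4881286621094, 217.11265563964844), 21.258853912353516) [0.57706124 0.04801319 0.014     ]
[-1.1 -0.4  0. ]
```

Emit:
step_arm --commands '[[[-1,0,40,0,0,0,66],[0,0,40,0,0,0,66],[0,0,40,0,0,0,66],[0,0,40,0,0,0,66],[0,0,20,0,0,0,66],[0,0,9,0,0,0,66],[0,0,1,0,0,0,66],[0,0,0,0,0,0,55],[0,0,0,0,0,0,40],[0,0,0,0,0,0,36],[0,0,0,0,0,0,36],[0,0,0,0,0,0,36]]]'

```text
time: 36.5
tool_pos: [0.5774, 0.0496, 0.2073]
ee_rot: [-3.141, 0.002, -2.927]
wrist_force: [-0.6, -0.7, 5.2]
width: 0.0431
finger_force: 30.0
```

Emit:
step_arm --commands '[[[0,0,-10,0,0,0,36],[0,0,-40,0,0,0,36],[0,0,-45,0,0,0,36],[0,0,-40,0,0,0,36],[21,-32.5,0,0,0,0,36],[21,-32.5,0,0,0,0,36],[21,-32.5,0,0,0,0,36],[21,-32.5,0,0,0,0,36],[21,-32.5,0,0,0,0,36],[21,-32.5,0,0,0,0,36],[21,-32.5,0,0,0,0,36],[21,-32.5,0,0,0,0,36],[0,0,0,0,0,0,36],[0,0,30,0,0,0,36],[0,0,30,0,0,0,36],[0,0,20,0,0,0,36],[0,0,8,0,0,0,36],[0,0,3,0,0,0,36],[0,0,0,0,0,0,36],[0,0,0,0,0,0,36]]]'

```text
time: 39.0
tool_pos: [0.4684, -0.2402, 0.2512]
ee_rot: [-3.14, 0.001, -2.927]
wrist_force: [0.1, -0.7, -1.5]
width: 0.0432
finger_force: 30.0
```

Emit:
step_arm --commands '[[[0,0,2.5,0,0,0,36],[0,0,1,0,0,0,36],[0,0,0,0,0,0,36],[0,0,0,0,0,0,54],[0,0,0,0,0,0,54],[0,0,0,0,0,0,54],[0,0,0,0,0,0,54],[0,0,-10,0,0,0,54],[0,0,-40,0,0,0,54],[0,0,-45,0,0,0,54],[0,0,-50,0,0,0,60],[-15,-30,-20,0,0,0,80],[-15,-30,0,0,0,0,80],[0,0,0,0,0,0,80],[0,0,0,0,0,0,80]]]'

```text
time: 40.88
tool_pos: [0.5098, -0.292, 0.4115]
ee_rot: [3.141, -0.001, -2.927]
wrist_force: [0.0, 0.2, -0.6]
width: 0.08
finger_force: 0.0
```

```bash
python3 - <<'E'
from h import *
o=robot.get_obs(); w=eyes.snapshot('wrist'); print(o['tool_pos'],o['width'],o['finger_force'])
a=w['color'][90:330,150:550]; cv2.imwrite('pics/w10.png',cv2.resize(a,None,fx=1.8,fy=1.8)[:,:,::-1])
s=eyes.snapshot('scene'); cv2.imwrite('pics/s10.png',cv2.resize(s['color'][110:330,80:380],None,fx=2.5,fy=2.5)[:,:,::-1])
E
```

```text
[ 0.50984774 -0.29198395  0.41153886] 0.08003497666670646 0.0
```

View pics/w10.png

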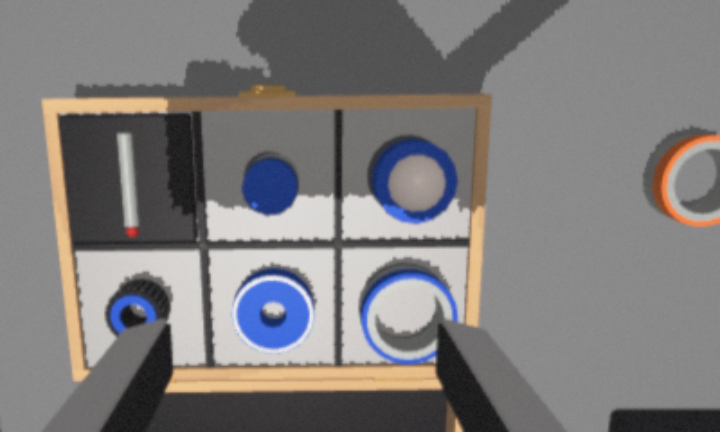

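View pics/s10.png

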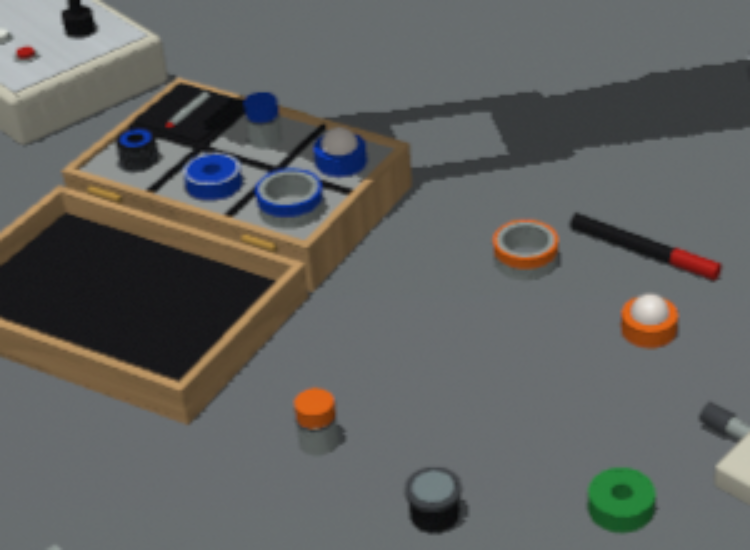

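All five blue pieces stand upright in their own pockets, and the orange pieces are where they started. I'm handing the job in.

```bash
python3 -c "
from bench import robot
print(robot.close_job())"
```

```text
the job is handed in; nothing more can be done
None
```

The job is handed in: nut, collar, ring, dome and plug each looked upright and centred in their own pockets in the last pictures, the orange pieces were not touched, and the clock read about 41 s of the 109 s allowed (no verdict was returned).

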